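Switch the bench extraction over with the blast gates

TASK

Switch the bench extraction over to the other hood: pull the blast gate that is shut open until its spring catch clicks into the open notch, and only then push the gate that was open home until its catch clicks in shut. Never have both gates shut at once, leave each plate sitting in its click, and leave the tools on the bench where they lie.

Things in the scene. Friction and masses are not known exactly. Their poses are not given: they have to be found in the camera images.
- port_a: Extraction port whose gate starts more than half open, grip standing well out. Fixed to the bench: flange 136 mm dia, 4 mm high; spigot 100 mm dia; flat aluminium gate housing 140 mm wide, 30 to 48 mm above the bench; bell-mouth hood on top. Origin: on the bench, on the duct axis. The gate pulls out along its -x; the housing ends 66 mm out on that side. Which port is left or right varies.
- port_b: The other port, identical, whose gate starts shut: grip in close, by the flare of the hood. On both, a spring catch sits on the housing's -y side 58 mm out from the duct axis (bracket and barrel 70 to 98 mm off the centreline, up to 50 mm high); it hangs in a slotted bracket, so it stands up to 9 mm nearer or farther out, differing from port to port.
- hood_a (a point): Centre of the rim of port_a's bell-mouth hood, 195 mm above the bench. The hood is 100 mm dia up to 74 mm height, 120 mm dia at 103 mm, 148 mm at 143 mm and 186 mm at the rim. With the gate shut its rim hangs over the grip, so an upright gripper fouls the hood there: come in leaning 30 to 40 degrees back, away from the hood.
- hood_b (a point): Centre of the rim of port_b's hood, likewise.
- plate_a (a joint): Travel of port_a's gate plate, m, growing as it is pulled out: shut near 0, open near 0.106, hard ends at -0.018 and 0.124. The clicks lie 106 mm apart but, as the catch is adjustable, both may come up to 9 mm before or after these readings, and must be felt. Steel plate 112 mm wide, 36 to 41 mm above the bench, 2 to 5 N of drag, starts at 0.06 to 0.09.
- plate_b (a joint): The same for port_b's gate plate. It starts at about 0, latched or not, so the first pull may meet a click.
- ball_a (a joint): Lift of port_a's spring catch ball, m: 0 down in a notch of the plate's edge, about 0.003 riding between notches. As the ball drops in, the plate snaps a few mm onward; pushed on, it stands against some 12 to 20 N before the ball rides out again. A plate let go within about 3 mm of a click centres itself; farther off it stays, unlatched.
- ball_b (a joint): The same for port_b's catch ball.
- grip_a (a point): Centre of the upright black grip at the outer end of port_a's plate: 44 mm wide (port's y), 14 mm thick (port's x), 41 to 78 mm above the bench. The point is 62 mm up, 91 mm out from the duct axis when plate_a reads 0. The plate ends 10 mm beyond it with an edge folded down to 29 mm height. At 0 the grip stands 18 mm clear of the housing, its hard stop.
- grip_b (a point): The same point on port_b's grip.
- block_plane: Bystander: low-angle iron block plane, 160 x 50 mm, lying on the bench; origin under its sole.
- mallet: Bystander: wooden joiner's mallet lying flat, head 70 x 150 x 56 mm, 310 mm long in all; origin on the bench under the handle.
- cleat: Bystander: bronze deck cleat, 176 mm long, standing on its foot; origin under the foot.
- wedge: Bystander: oak offcut 150 x 45 x 28 mm, beyond the ports; origin under its centre.

How it is judged:
By the outcome, as a careful person would: the job done as asked, in the order asked, and still so for the second after the job is handed in, with the robot touching nothing.
It also fails if it takes over 72 s, if anything falls off the work surface, if the arm or the gripper's body presses on something with over 40 N, if the wrist force passes 120 N, or if a joint passes its speed limit or range.

ROBOT

A 6-joint arm with a two-finger parallel gripper is mounted at the origin on the work surface. World frame = base frame: x ahead of the robot, y to its left, z up, the work surface at z = 0. Lengths are in m, angles in rad, forces in N, time in s.
With the tool pointing down it reaches from about 0.225 to 0.875 m from the base axis. Payload 3.4 kg.
Tool frame: the origin (TCP) lies at the very end of the fingers, on their centre line; the grasp point (between the pads) lies 19 mm behind it; z points along the fingers, x is the direction in which the jaws open and shut, and the axes are right-handed (so a half turn about z gives the same grasp; the last joint's range is limited). The gripper opens to 85 mm and grips with 20 to 120 N. Pads are 22 mm wide; open, the fingers measure 114 mm over their backs; the gripper's body (76 mm by 85 mm) begins 54 mm behind the grasp point. The pads swing forward as they close: fully open they stand 13 mm farther back than shut.
Start: joints at [-1.343, 0.276, 1.505, -0, 1.361, -0.121], TCP at [0.197, -0.54, 0.231] pointing down, gripper open.
Joint ranges: [-2.89, 2.89], [-0.75, 2.08], [0.22, 2.7], [-1.18, 4.32], [0.11, 2.71], [-2.7, 2.7]. Speed limits (rad/s): [2.57, 2.57, 3.14, 3.14, 3.14, 3.14].

INTERFACE

Orientations are given as a unit quaternion [w, x, y, z].
In Python, from rig import manip gives the robot as it stands. The module is installed in compiled form; this text tells all that it offers.
- The arm moves only by the tool move_arm, never from a script. Its argument "motion" is a list that holds one entry, the list of rows, each a list of 5 numbers: the opening, from 0 (shut) to 1 (fully open), then the shift along the tool's x, y, z scaled (see below), then the turn about the tool's z scaled (see below). A call has 1 to 5 rows; each row shifts and turns the commanded pose from where the row before left it, along the tool's axes as they then stand; what a row does not reach is not made up. The controller multiplies each number of a shift by 0.1 m and each number of a turn by pi rad. A row lasts 1/8 s, in which the tool goes at most 62.5 mm and 10.7 degrees, less where a joint would pass 70% of its speed; a pose out of reach is approached as far as the arm can. A call with a number of a shift or a turn outside -1 to 1 is refused whole. A call with a gripper value outside its range is refused whole. The fingers move at their own pace and stop on an object; "grip_force" is the grip in N (left out, the last holds). Time passes only in rows, so rows that do not move let the fingers close. It gives the time, the measured TCP pose, the force and the opening at its end, in the units of the state.
- manip.get_state(): the state, without advancing time (a new reading comes with each control period).
- manip.get_image(name): name is "side" or "top" or "wrist"; returns the picture (480x640x3 uint8, red, green, blue); there is no depth.
- manip.calibration(name): a dict with "mtx" (3x3 intrinsics, pixels), "R" (3x3) and "t" (3): a world point X has camera coordinates R X + t; the wrist camera has in their place "tool_from_camera" (4x4, takes a point from camera to tool coordinates, whose origin is the TCP and whose axes are the tool frame's). Camera axes: x right, y down, z forward; pixel columns grow to the right and rows downward; lengths in m; the calibration is good to about 2 mm. A picture is of the moment at which its call begins: read the wrist's pose just before it. calibration takes no time and is no camera call.
- manip.sign_off(): hands the job in, once; it reports no verdict.
The state is a dict: "clock": time; "qpos": joint angles; "qd": joint speeds; "effort": joint torques, N m; "position": TCP position; "ee_rot": TCP orientation; "contact_force": force on the tool from outside, world axes, zero at the start; "moment": the same for the moment, N m; "width": finger opening in m.
Only numpy, scipy, OpenCV 4.12 (cv2) and the standard library are available. Lean on these libraries where they do the work, as an engineer would, in place of code of your own. Each camera call takes 0.05 s, during which the arm holds its last target. There are 200 camera calls.

## Working session

There is one attempt and no reset: what is moved stays moved. The work goes in short steps, Python scripts to look and compute and a tool call to move; the robot and the scene stay as the last step left them, time stands still between calls to the robot, and variables do not carry over. Pictures are saved under pics/ and viewed, about 8 in all and at most 12, crops included, and the job is handed in when it is done.

Besides the shell and the picture viewer there is one more tool, called after "Request:" as name(argument=value, ...) on one line, values as JSON. move_arm: Moves the arm, as the interface text tells. Its arguments: {"type":"object","properties":{"motion":{"type":"array"},"grip_force":{"type":"number"}},"required":["motion"]}

```bash
mkdir -p pics; python3 - <<'E'
from rig import manip
import cv2,numpy as np
s=manip.get_state();print({k:np.round(v,3).tolist() for k,v in s.items()})
for n in("top","side"):
    im=manip.get_image(n);cv2.imwrite(f"pics/{n}0.png",im[:,:,::-1])
    c=manip.calibration(n);print(n,{k:np.round(v,4).tolist() for k,v in c.items()})
print(np.round(manip.calibration("wrist")["tool_from_camera"],4).tolist())
E
```

```text
{'clock': 0.0, 'qpos': [-1.343, 0.277, 1.506, -0.0, 1.361, -0.121], 'qd': [-0.002, 0.0, 0.002, 0.0, -0.001, -0.001], 'effort': [-0.0, -41.677, -24.581, -0.0, 0.011, 0.0], 'position': [0.196, -0.54, 0.23], 'ee_rot': [-0.001, 0.819, -0.574, -0.001], 'contact_force': [-0.035, 0.489, -0.655], 'moment': [0.033, 0.002, -0.006], 'width': 0.085}
top {'mtx': [[505.9486, 0.0, 317.9876], [0.0, 505.9486, 236.022], [0.0, 0.0, 1.0]], 'R': [[-0.0036, -0.9999, -0.0097], [-0.9974, 0.0043, -0.072], [0.072, 0.0094, -0.9974]], 't': [-0.0603, 0.5908, 1.8058]}
side {'mtx': [[488.2194, 0.0, 326.6236], [0.0, 488.2194, 241.807], [0.0, 0.0, 1.0]], 'R': [[0.9979, 0.0635, -0.0099], [0.0459, -0.8119, -0.5819], [-0.0449, 0.5803, -0.8132]], 't': [-0.6109, -0.0031, 1.7061]}
[[1.0, -0.001, -0.0003, 0.0012], [0.001, 0.9658, 0.2593, -0.0648], [0.0, -0.2593, 0.9658, -0.1423], [0.0, 0.0, 0.0, 1.0]]
```

View pics/top0.png

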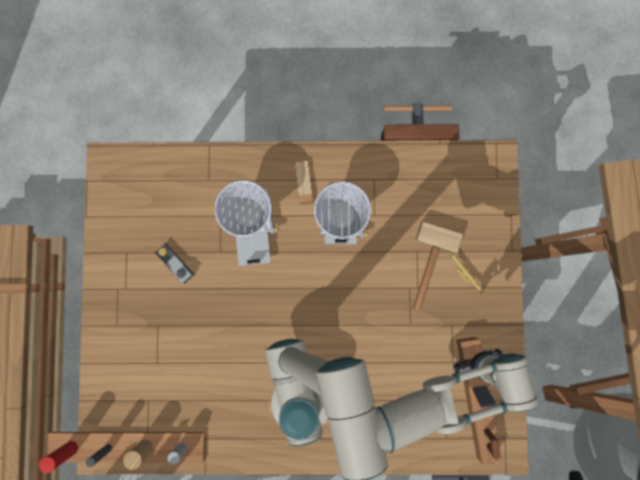

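View pics/side0.png

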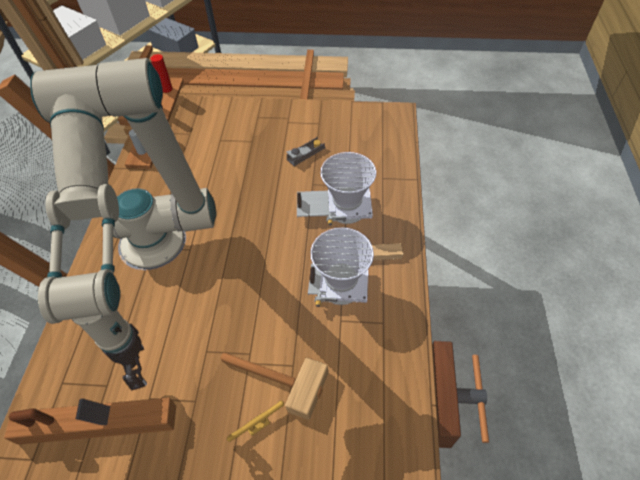

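Top: rims at about (243,208) for the open port A and (342,209) for the shut port B. Grips at about (253,261) and (341,241). I'll enlarge both views to read them better.

```bash
python3 - <<'E'
import cv2,numpy as np
a=cv2.imread("pics/top0.png")[170:280,200:390]; b=cv2.imread("pics/side0.png")[145:315,285:385]
a=cv2.resize(a,None,fx=4,fy=4,interpolation=cv2.INTER_CUBIC)
cv2.imwrite("pics/c1.png",a)
b=cv2.resize(b,None,fx=3.5,fy=3.5,interpolation=cv2.INTER_CUBIC)
cv2.imwrite("pics/c2.png",b)
E
```

```text
(no output)
```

View pics/c1.png

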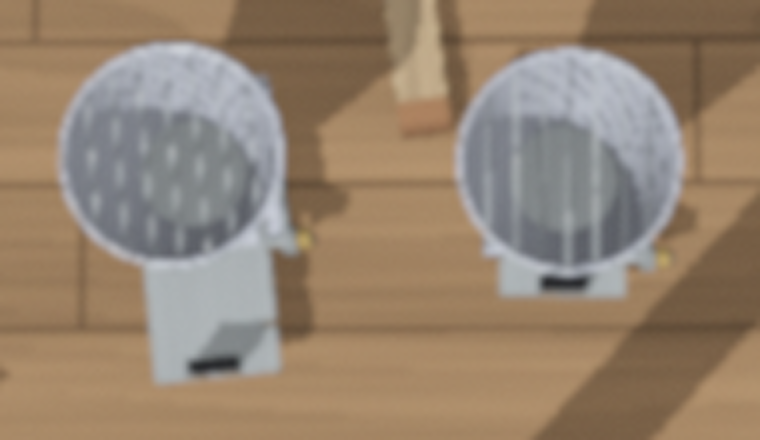

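View pics/c2.png

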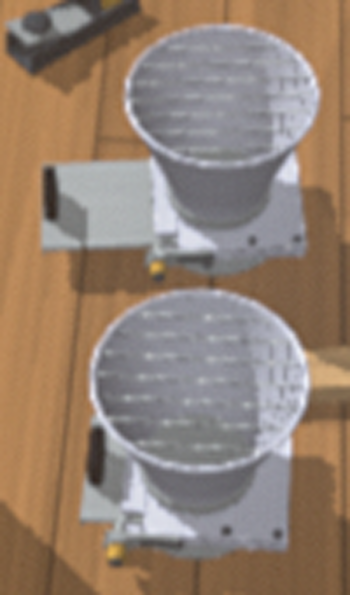

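c1: A's rim is centred at about (172,155) and its grip at (214,365), with plate end corners at (155,383) and (281,373). B's rim is centred at about (570,159) and its grip at (565,284), with plate end corners at (500,297) and (626,297).

```bash
cat >h.py <<'E'
from rig import manip
import numpy as np
from scipy.spatial.transform import Rotation as Rn
def w2p(n,uv,z):
    c=manip.calibration(n);R=np.array(c["R"]);C=-R.T@np.array(c["t"])
    d=R.T@np.linalg.solve(c["mtx"],[*uv,1]);return C+d*(z-C[2])/d[2]
def tool():
    s=manip.get_state();q=np.array(s["ee_rot"]);return np.array(s["position"]),Rn.from_quat(q[[1,2,3,0]])
def tgt(p,yaw,lean):
    """pose with jaws (tool x) across: approach dir = down, tilted; port x-axis at yaw"""
    pass
E
python3 - <<'E'
from h import *
f=lambda x,y:((x+.5)/4+199.5,(y+.5)/4+169.5)
g=lambda x,y:((x+.5)/3.5+284.5,(y+.5)/3.5+144.5)
for n,q,z in[("rimA",(172.5,155),.195),("gripA",(214,365),.078),("pA1",(155,383),.041),("pA2",(281,373),.041),("rimB",(570,159),.195),("gripB",(565,284),.078),("pB1",(500,297),.041),("pB2",(626,297),.041),("catA",(303,240),.045),("catB",(663,260),.045)]:
    print(n,w2p("top",f(*q),z).round(4))
for n,q,z in[("rimA",(222,95),.195),("gripAtop",(50,172),.078),("rimB",(199,379),.195),("gripBtop",(98,427),.078),("pA1",(43,248),.041),("pB",(81,521),.041)]:
    print('side',n,w2p("side",g(*q),z).round(4))
print(Rn.as_matrix(tool()[1]).round(3))
E
```

```text
rimA [0.6701 0.1825 0.195 ]
gripA [0.5004 0.1635 0.078 ]
pA1 [0.4855 0.2211 0.041 ]
pA2 [0.494  0.1088 0.041 ]
rimB [ 0.6652 -0.1437  0.195 ]
gripB [ 0.5699 -0.1431  0.078 ]
pB1 [ 0.5609 -0.0864  0.041 ]
pB2 [ 0.5604 -0.1987  0.041 ]
catA [0.6123 0.0892 0.045 ]
catB [ 0.5931 -0.2316  0.045 ]
side rimA [0.674 0.181 0.195]
side gripAtop [0.5037 0.1774 0.078 ]
side rimB [ 0.6671 -0.1461  0.195 ]
side gripBtop [ 0.5765 -0.124   0.078 ]
side pA1 [0.5012 0.1088 0.041 ]
side pB [ 0.5662 -0.2009  0.041 ]
[[ 0.342 -0.94  -0.   ]
 [-0.94  -0.342  0.002]
 [-0.002 -0.    -1.   ]]
```

The moves offer no tilt directly. I'll check, in free space away from everything, whether reaching past the workspace limit makes the tool lean.

Request:
move_arm(motion=[[[1,0.6,0,0,0],[1,0.6,0,0,0],[1,0.6,0,0,0],[1,0.6,0,0,0],[1,0.6,0,0,0]]])

```text
clock: 0.72
position: [0.2996, -0.8238, 0.2308]
ee_rot: [0.0, 0.819, -0.574, -0.0]
contact_force: [0.3, -1.9, 1.6]
width: 0.0853
```

Request:
move_arm(motion=[[[1,0.6,0,0,0],[1,0.6,0,0,0],[1,0,0,0,0]]])

```text
clock: 1.1
position: [0.3246, -0.8933, 0.2083]
ee_rot: [0.004, 0.819, -0.574, 0.007]
contact_force: [0.8, -0.3, -0.4]
width: 0.0853
```

```bash
python3 - <<'E'
from h import *
s=manip.get_state();print(np.round(s["qpos"],3),s["clock"]);print(tool()[1].as_matrix().round(3))
E
```

```text
[-1.296  0.989  0.227  0.002  1.909 -0.073] 1.1
[[ 0.342 -0.94   0.007]
 [-0.94  -0.342 -0.015]
 [ 0.017 -0.001 -1.   ]]
```

A small tilt does appear at the limit. I'll push further and see whether it builds up.

Request:
move_arm(motion=[[[1,0.6,0,0,0],[1,0.6,0,0,0],[1,0.6,0,0,0],[1,0.6,0,0,0],[1,0.6,0,0,0]]])

```text
clock: 1.72
position: [0.3592, -0.9887, 0.1694]
ee_rot: [0.068, 0.813, -0.57, 0.097]
contact_force: [0.3, 0.6, 0.0]
width: 0.0851
```

Request:
move_arm(motion=[[[1,-0.6,0,0,0],[1,-0.6,0,0,0],[1,-0.6,0,0,0],[1,0,0,0,0]]])

```text
clock: 2.22
position: [0.3062, -0.8408, 0.1271]
ee_rot: [0.06, 0.814, -0.57, 0.088]
contact_force: [0.6, 0.2, 0.1]
width: 0.0854
```

```bash
python3 - <<'E'
from h import *
s=manip.get_state();print(np.round(s["qpos"],3),s["clock"]);print(tool()[1].as_matrix().round(3))
E
```

```text
[-1.307  0.709  1.033  0.021  1.188 -0.091] 2.225
[[ 0.334 -0.94   0.074]
 [-0.919 -0.342 -0.198]
 [ 0.211 -0.002 -0.977]]
```

The tilt builds up at the limit and then stays when the arm comes back in. So I can lean the tool by over-reaching in the right direction (+x). I'll move high to azimuth of about +20° and turn the jaws across.

```bash
cat >>h.py <<'E'
def go(*pts,xaz=None):
    "print scaled tool-axis shifts from here through world points (orientation held), and turn wanted"
    p,R=tool()
    for q in pts:
        d=R.inv().apply(np.array(q)-p)/.1;print(np.round(d,2),'rows',int(np.ceil(np.linalg.norm(d)/.62)));p=np.array(q)
    M=R.as_matrix();print('p',tool()[0].round(4),'z',M[:,2].round(3),'x',M[:,0].round(3),'lean',np.degrees(np.arccos(-M[2,2])).round(1),'clk',round(manip.get_state()["clock"],2))
E
python3 -c "
from h import *
go((.35,-.8,.4),(.8,.25,.4))"
```

```text
[ 0.35 -0.56 -2.72] rows 5
[-8.14 -7.82 -1.75] rows 19
p [ 0.3062 -0.8408  0.1271] z [ 0.074 -0.198 -0.977] x [ 0.334 -0.919  0.211] lean 12.2 clk 2.23
```

Request:
move_arm(motion=[[[1,0.07,-0.11,-0.54,0],[1,0.07,-0.11,-0.54,0],[1,0.07,-0.11,-0.54,0],[1,0.07,-0.11,-0.54,0.055],[1,0.07,-0.11,-0.54,0.055]]])

```text
clock: 2.85
position: [0.3509, -0.8088, 0.4102]
ee_rot: [-0.05, -0.701, 0.703, -0.108]
contact_force: [0.5, -0.7, 0.4]
width: 0.0855
```

```bash
python3 -c "
from h import *
go((.8,.25,.4))"
```

```text
[-10.39  -4.54  -1.9 ] rows 19
p [ 0.3509 -0.8088  0.4102] z [ 0.081 -0.223 -0.971] x [-0.011 -0.975  0.223] lean 13.7 clk 2.85
```

Request:
move_arm(motion=[[[1,-0.52,-0.23,-0.1,0],[1,-0.52,-0.23,-0.1,0],[1,-0.52,-0.23,-0.1,0],[1,-0.52,-0.23,-0.1,0],[1,-0.52,-0.23,-0.1,0]]])

```text
clock: 3.48
position: [0.4636, -0.542, 0.4088]
ee_rot: [0.05, 0.703, -0.701, 0.108]
contact_force: [0.4, -0.1, 0.6]
width: 0.086
```

Request:
move_arm(motion=[[[1,-0.52,-0.23,-0.1,0],[1,-0.52,-0.23,-0.1,0],[1,-0.52,-0.23,-0.1,0],[1,-0.52,-0.23,-0.1,0],[1,-0.52,-0.23,-0.1,0]]])

```text
clock: 4.1
position: [0.5758, -0.276, 0.4098]
ee_rot: [0.048, 0.703, -0.701, 0.108]
contact_force: [1.1, -0.4, 1.2]
width: 0.0856
```

Request:
move_arm(motion=[[[1,-0.52,-0.23,-0.1,0],[1,-0.52,-0.23,-0.1,0],[1,-0.52,-0.23,-0.1,0],[1,-0.52,-0.23,-0.1,0],[1,-0.52,-0.23,-0.1,0]]])

```text
clock: 4.72
position: [0.6879, -0.0097, 0.4109]
ee_rot: [0.047, 0.703, -0.701, 0.108]
contact_force: [-0.1, -0.9, -1.0]
width: 0.0853
```

Request:
move_arm(motion=[[[1,-0.52,-0.23,-0.1,0],[1,-0.52,-0.23,-0.1,0],[1,-0.52,-0.23,-0.1,0],[1,-0.52,-0.23,-0.1,0],[1,-0.52,-0.23,-0.1,0]]])

```text
clock: 5.35
position: [0.7951, 0.2539, 0.4078]
ee_rot: [0.045, 0.704, -0.701, 0.108]
contact_force: [64.9, 12.1, 18.1]
width: 0.0853
```

```bash
python3 -c "
from h import *
print(manip.get_state()['qpos'])
go((1.1,.35,.4))"
```

```text
[ 0.32748288  0.77877081  0.21987422 -0.27443992  2.11049229  1.74870119]
[-0.97 -3.04  0.14] rows 6
p [0.7951 0.2539 0.4078] z [ 0.089 -0.215 -0.972] x [-0.006 -0.976  0.216] lean 13.5 clk 5.35
```

Request:
move_arm(motion=[[[1,0,0,0,0],[1,-0.06,-0.2,0.01,0],[1,-0.06,-0.2,0.01,0]]])

```text
clock: 5.72
position: [0.8161, 0.2544, 0.3916]
ee_rot: [0.036, 0.703, -0.701, 0.114]
contact_force: [0.6, 0.3, -0.4]
width: 0.0854
```

```bash
python3 -c "
from h import *
print(manip.get_state()['qpos'])
go((1.1,.35,.4))"
```

```text
[ 0.32065314  0.79821557  0.22040303 -0.26919655  2.06907744  1.75192621]
[-0.94 -2.85  0.03] rows 5
p [0.8161 0.2544 0.3916] z [ 0.109 -0.21  -0.972] x [-0.008 -0.978  0.21 ] lean 13.7 clk 5.72
```

Request:
move_arm(motion=[[[1,-0.12,-0.4,0,0],[1,-0.12,-0.4,0,0],[1,-0.12,-0.4,0,0],[1,-0.12,-0.4,0,0],[1,-0.12,-0.4,0,0]]])

```text
clock: 6.35
position: [0.9048, 0.2719, 0.3299]
ee_rot: [-0.016, 0.706, -0.693, 0.145]
contact_force: [0.0, 0.2, -0.8]
width: 0.0852
```

```bash
python3 -c "
from h import *
print(manip.get_state()['qpos'])
go((1.2,.4,.4))"
```

```text
[ 0.31041891  0.87562568  0.2203866  -0.25211077  1.8691872   1.76727703]
[-1.14 -3.08 -0.23] rows 6
p [0.9048 0.2719 0.3299] z [ 0.227 -0.178 -0.958] x [-0.003 -0.983  0.182] lean 16.7 clk 6.35
```

Request:
move_arm(motion=[[[1,-0.2,-0.55,-0.1,0],[1,-0.2,-0.55,-0.1,0],[1,-0.2,-0.55,-0.1,0],[1,-0.2,-0.55,-0.1,0],[1,-0.2,-0.55,-0.1,0]]])

```text
clock: 6.98
position: [0.977, 0.3182, 0.3302]
ee_rot: [-0.106, 0.704, -0.675, 0.194]
contact_force: [-0.1, -1.2, 0.6]
width: 0.0853
```

```bash
python3 -c "
from h import *
print(manip.get_state()['qpos'])
go((1.2,.5,.4))"
```

```text
[ 0.33366059  0.89792862  0.22042076 -0.24656783  1.64501425  1.79553049]
[-1.68 -2.44  0.09] rows 5
p [0.977  0.3182 0.3302] z [ 0.416 -0.113 -0.902] x [ 0.015 -0.991  0.131] lean 25.6 clk 6.97
```

Request:
move_arm(motion=[[[1,-0.5,-0.3,-0.05,0],[1,-0.5,-0.3,-0.05,0],[1,-0.45,-0.4,-0.05,0],[1,-0.4,-0.45,-0.05,0],[1,-0.4,-0.45,-0.05,0]]])

```text
clock: 7.6
position: [0.9822, 0.477, 0.3257]
ee_rot: [-0.188, 0.699, -0.651, 0.228]
contact_force: [-0.3, 0.1, 0.3]
width: 0.0855
```

```bash
python3 -c "
from h import *
print(manip.get_state()['qpos'])
go((1.2,.7,.4))"
```

```text
[ 0.48633573  0.93360494  0.22037586 -0.29897483  1.46436078  1.93831172]
[-2.06 -2.39  0.54] rows 6
p [0.9822 0.477  0.3257] z [ 0.563 -0.034 -0.826] x [ 0.048 -0.996  0.073] lean 34.3 clk 7.6
```

Lean is now about 34° toward +x. Next I'll trim the jaw turn and travel high to a standoff before port B's grip.

Request:
move_arm(motion=[[[1,0,0,0,0.028],[1,0,0,0,0]]])

```text
clock: 7.85
position: [0.9818, 0.4766, 0.3255]
ee_rot: [0.197, -0.67, 0.681, -0.219]
contact_force: [0.2, 0.1, -0.1]
width: 0.0854
```

```bash
python3 -c "
from h import *
go((.48,-.135,.33),(.50,-.138,.18),(.511,-.139,.152))"
```

```text
[ 6.23  4.09 -2.65] rows 13
[-0.01  0.68  1.35] rows 3
[0.   0.07 0.29] rows 1
p [0.9818 0.4766 0.3255] z [ 0.562 -0.034 -0.827] x [-0.024 -0.999  0.025] lean 34.3 clk 7.85
```

Request:
move_arm(motion=[[[1,0.48,0.315,-0.204,0],[1,0.48,0.315,-0.204,0],[1,0.48,0.315,-0.204,0],[1,0.48,0.315,-0.204,0],[1,0.48,0.315,-0.204,0]]])

```text
clock: 8.48
position: [0.8015, 0.2527, 0.3321]
ee_rot: [0.199, -0.67, 0.681, -0.221]
contact_force: [-0.9, 0.1, 0.3]
width: 0.086
```

Request:
move_arm(motion=[[[1,0.48,0.315,-0.204,0],[1,0.48,0.315,-0.204,0],[1,0.48,0.315,-0.204,0],[1,0.48,0.315,-0.204,0],[1,0.48,0.315,-0.204,0]]])

```text
clock: 9.1
position: [0.6082, 0.0171, 0.3346]
ee_rot: [0.198, -0.67, 0.68, -0.222]
contact_force: [0.2, -0.8, -0.6]
width: 0.0859
```

Request:
move_arm(motion=[[[1,0.48,0.315,-0.204,0],[1,0.48,0.315,-0.204,0],[1,0.48,0.315,-0.204,0],[1,0,0.34,0.5,0],[1,0,0.34,0.5,0]]])

```text
clock: 9.72
position: [0.4931, -0.1304, 0.2147]
ee_rot: [0.195, -0.669, 0.681, -0.226]
contact_force: [0.6, 0.6, -0.8]
width: 0.0848
```

```bash
python3 -c "
from h import *
import cv2
go((.511,-.139,.152),(.578,-.1435,.052))
im=manip.get_image('wrist');cv2.imwrite('pics/w1.png',im[:,:,::-1])
p,R=tool();np.savez('w1.npz',p=p,M=R.as_matrix());T=np.array(manip.calibration('wrist')['tool_from_camera']);K=manip.calibration('wrist')['mtx']
for q in [(.571,-.1435,.078),(.561,-.0864,.041),(.561,-.1987,.041)]:
    c=np.linalg.inv(T)@np.r_[R.inv().apply(np.array(q)-p),1];u=K@c[:3];print(q,(u/u[2])[:2].round(1))
"
```

```text
[0.06 0.21 0.62] rows 2
[-0.01  0.02  1.2 ] rows 2
p [ 0.4931 -0.1304  0.2147] z [ 0.568 -0.046 -0.822] x [-0.029 -0.999  0.036] lean 34.7 clk 9.72
(0.571, -0.1435, 0.078) [331.5 223. ]
(0.561, -0.0864, 0.041) [263.2 250.4]
(0.561, -0.1987, 0.041) [392.5 248.2]
```

View pics/w1.png

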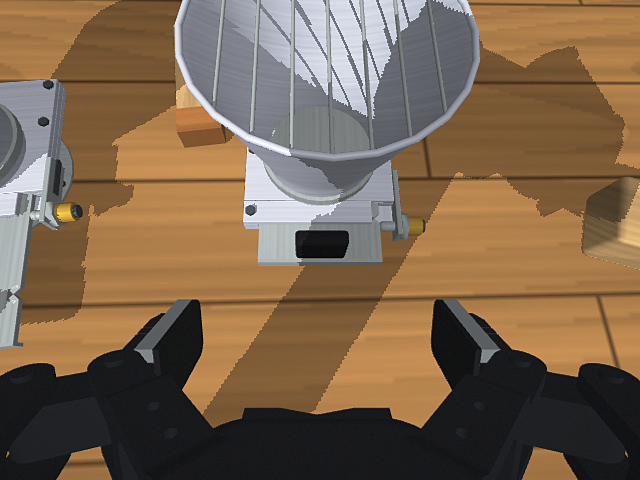

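The wrist view shows B's plate end corners at (259,265) and (383,262). The grip's top centre is at about (322,233). I'll unproject these.

```bash
python3 -c "
from h import *
d=np.load('w1.npz');c=manip.calibration('wrist');T=np.array(c['tool_from_camera'])
def un(uv,z):
    r=d['M']@T[:3,:3]@np.linalg.solve(c['mtx'],[*uv,1]);o=d['p']+d['M']@T[:3,3];return (o+r*(z-o[2])/r[2]).round(4)
for n,uv,z in [('c1',(259,265),.041),('c2',(383,262),.041),('top',(322,234),.078),('h1',(246,222),.048),('gbl',(297,258),.041),('gbr',(347,256),.041)]: print(n,un(uv,z))
print(tool()[0])
"
```

```text
c1 [ 0.5481 -0.0831  0.041 ]
c2 [ 0.5487 -0.1894  0.041 ]
top [ 0.5619 -0.1358  0.078 ]
h1 [ 0.5848 -0.0719  0.048 ]
gbl [ 0.5537 -0.1155  0.041 ]
gbr [ 0.5547 -0.1586  0.041 ]
[ 0.4861149  -0.12511473  0.20268285]
```

```bash
python3 -c "
from h import *
d=np.load('w1.npz');c=manip.calibration('wrist');T=np.array(c['tool_from_camera']);p=np.array([.4931,-.1304,.2147])
def un(uv,z):
    r=d['M']@T[:3,:3]@np.linalg.solve(c['mtx'],[*uv,1]);o=p+d['M']@T[:3,3];return (o+r*(z-o[2])/r[2]).round(4)
for n,uv,z in [('c1',(259,265),.041),('c2',(383,262),.041),('top',(322,234),.078),('h1',(246,222),.048),('gbl',(297,258),.041),('gbr',(347,256),.041)]: print(n,un(uv,z))
go((.511,-.14,.152),(.576,-.142,.053))
"
```

```text
c1 [ 0.5583 -0.0869  0.041 ]
c2 [ 0.559  -0.1972  0.041 ]
top [ 0.5732 -0.1417  0.078 ]
h1 [ 0.5966 -0.0752  0.048 ]
gbl [ 0.5641 -0.1205  0.041 ]
gbr [ 0.5652 -0.1653  0.041 ]
[0.13 0.07 0.56] rows 1
[-0.02  0.    1.18] rows 2
p [ 0.4861 -0.1251  0.2027] z [ 0.551 -0.035 -0.834] x [-0.025 -0.999  0.025] lean 33.5 clk 9.78
```

Request:
move_arm(motion=[[[1,0.13,0.07,0.56,0],[1,-0.01,0,0.45,0],[1,-0.01,0,0.45,0],[1,0,0,0,0]]])

```text
clock: 10.28
position: [0.57, -0.1427, 0.0862]
ee_rot: [0.196, -0.671, 0.681, -0.219]
contact_force: [-0.9, 0.4, -0.6]
width: 0.0856
```

```bash
python3 -c "
from h import *
go((.577,-.1425,.053))"
```

```text
[-0.01  0.13  0.31] rows 1
p [ 0.57   -0.1427  0.0862] z [ 0.561 -0.036 -0.827] x [-0.024 -0.999  0.027] lean 34.2 clk 10.28
```

Request:
move_arm(motion=[[[1,0,0.13,0.2,0],[1,0,0,0.11,0],[1,0,0,0,0]]])

```text
clock: 10.65
position: [0.5756, -0.1435, 0.0559]
ee_rot: [0.197, -0.671, 0.68, -0.221]
contact_force: [-0.5, -0.7, -0.1]
width: 0.0854
```

Request:
move_arm(motion=[[[0,0,0,0,0],[0,0,0,0,0],[0,0,0,0,0],[0,0,0,0,0]]], grip_force=70)

```text
clock: 11.15
position: [0.5748, -0.1422, 0.0546]
ee_rot: [0.197, -0.671, 0.681, -0.22]
contact_force: [0.3, 0.4, 6.4]
width: 0.0424
```

```bash
python3 -c "
from h import *
p,R=tool();go(p+[-.01,0,0],p+[0,0,.0])
s=manip.get_state();print(s['contact_force'],s['width'])"
```

```text
[ 0.    0.08 -0.06] rows 1
[-0.   -0.08  0.06] rows 1
p [ 0.5748 -0.1422  0.0546] z [ 0.563 -0.035 -0.826] x [-0.023 -0.999  0.027] lean 34.3 clk 11.15
[0.30724391 0.4265429  6.37690315] 0.042417645137339456
```

Gripped at 42 mm. Pulling B outward, about 75 mm first.

Request:
move_arm(motion=[[[0,0,0.04,-0.028,0],[0,0,0.04,-0.028,0],[0,0,0.083,-0.056,0],[0,0,0.083,-0.056,0]]])

```text
clock: 11.65
position: [0.547, -0.1418, 0.0548]
ee_rot: [0.198, -0.671, 0.68, -0.22]
contact_force: [12.9, 0.7, -1.7]
width: 0.0415
```

Request:
move_arm(motion=[[[0,0,0.124,-0.085,0],[0,0,0.124,-0.085,0],[0,0,0.124,-0.085,0],[0,0,0,0,0]]])

```text
clock: 12.15
position: [0.4991, -0.141, 0.0546]
ee_rot: [0.196, -0.67, 0.681, -0.22]
contact_force: [-4.2, -0.6, 10.2]
width: 0.0419
```

```bash
python3 -c "
from h import *
go((.487,-.1422,.055))
s=manip.get_state();print(s['contact_force'],s['width'])"
```

```text
[ 0.02  0.1  -0.07] rows 1
p [ 0.4991 -0.141   0.0546] z [ 0.562 -0.037 -0.826] x [-0.024 -0.999  0.028] lean 34.3 clk 12.15
[-4.22087078 -0.62858515 10.15642415] 0.04188003824223872
```

Request:
move_arm(motion=[[[0,0,0.05,-0.034,0],[0,0,0.05,-0.034,0],[0,0,0,0,0]]])

```text
clock: 12.52
position: [0.4874, -0.1408, 0.0545]
ee_rot: [0.196, -0.67, 0.681, -0.22]
contact_force: [-3.0, -1.4, 12.4]
width: 0.0415
```

Request:
move_arm(motion=[[[0,0,0.021,-0.014,0],[0,0,0,0,0]]])

```text
clock: 12.78
position: [0.4854, -0.1408, 0.0546]
ee_rot: [0.196, -0.67, 0.681, -0.22]
contact_force: [1.6, -2.0, 7.4]
width: 0.0418
```

Request:
move_arm(motion=[[[0,0,0.021,-0.014,0],[0,0,0,0,0]]])

```text
clock: 13.02
position: [0.483, -0.1408, 0.0546]
ee_rot: [0.196, -0.67, 0.681, -0.22]
contact_force: [0.6, -1.5, 8.2]
width: 0.0416
```

Request:
move_arm(motion=[[[0,0,0.021,-0.014,0],[0,0,0,0,0]]])

```text
clock: 13.28
position: [0.4805, -0.1407, 0.0546]
ee_rot: [0.196, -0.67, 0.681, -0.22]
contact_force: [1.3, -1.6, 7.8]
width: 0.0419
```

Request:
move_arm(motion=[[[0,0,0.021,-0.014,0],[0,0,0,0,0]]])

```text
clock: 13.52
position: [0.478, -0.1407, 0.0546]
ee_rot: [0.196, -0.67, 0.681, -0.22]
contact_force: [1.8, -1.8, 8.1]
width: 0.0417
```

Request:
move_arm(motion=[[[0,0,0.021,-0.014,0],[0,0,0,0,0]]])

```text
clock: 13.78
position: [0.4755, -0.1406, 0.0546]
ee_rot: [0.196, -0.67, 0.681, -0.22]
contact_force: [0.9, -0.8, 8.7]
width: 0.0414
```

Request:
move_arm(motion=[[[0,0,0.021,-0.014,0],[0,0,0,0,0]]])

```text
clock: 14.02
position: [0.473, -0.1406, 0.0546]
ee_rot: [0.196, -0.67, 0.681, -0.22]
contact_force: [1.9, -1.5, 8.1]
width: 0.0413
```

Request:
move_arm(motion=[[[0,0,0.017,-0.011,0],[0,0,0,0,0]]])

```text
clock: 14.28
position: [0.471, -0.1406, 0.0546]
ee_rot: [0.196, -0.67, 0.681, -0.22]
contact_force: [1.8, -1.2, 8.0]
width: 0.0415
```

Request:
move_arm(motion=[[[0,0,0.017,-0.011,0],[0,0,0,0,0]]])

```text
clock: 14.52
position: [0.4691, -0.1405, 0.0546]
ee_rot: [0.197, -0.67, 0.681, -0.22]
contact_force: [3.0, -2.5, 7.8]
width: 0.0415
```

Request:
move_arm(motion=[[[0,0,0.013,-0.009,0],[0,0,0,0,0]]])

```text
clock: 14.78
position: [0.4676, -0.1406, 0.0546]
ee_rot: [0.197, -0.67, 0.681, -0.22]
contact_force: [3.6, -1.3, 6.7]
width: 0.0416
```

Request:
move_arm(motion=[[[0,0,0.013,-0.009,0],[0,0,0,0,0]]])

```text
clock: 15.02
position: [0.466, -0.1405, 0.0546]
ee_rot: [0.197, -0.67, 0.681, -0.22]
contact_force: [2.8, -1.6, 6.4]
width: 0.0415
```

Request:
move_arm(motion=[[[0,0,0.013,-0.009,0],[0,0,0,0,0]]])

```text
clock: 15.28
position: [0.4642, -0.1405, 0.0546]
ee_rot: [0.196, -0.67, 0.681, -0.22]
contact_force: [1.0, -1.3, 8.8]
width: 0.0416
```

Request:
move_arm(motion=[[[0,0,0.013,-0.009,0],[0,0,0,0,0]]])

```text
clock: 15.52
position: [0.4621, -0.1404, 0.0546]
ee_rot: [0.196, -0.67, 0.681, -0.22]
contact_force: [-2.6, -2.1, 12.6]
width: 0.0418
```

Force just went negative, which suggests the snap. I'll step on gently to feel the resistance.

Request:
move_arm(motion=[[[0,0,0.013,-0.009,0],[0,0,0,0,0]]])

```text
clock: 15.78
position: [0.4604, -0.1404, 0.0546]
ee_rot: [0.196, -0.67, 0.681, -0.22]
contact_force: [-2.2, -1.9, 11.9]
width: 0.0416
```

Request:
move_arm(motion=[[[0,0,0.013,-0.009,0],[0,0,0,0,0]]])

```text
clock: 16.02
position: [0.4599, -0.1405, 0.0547]
ee_rot: [0.197, -0.67, 0.681, -0.22]
contact_force: [7.1, -2.1, 3.8]
width: 0.0417
```

Request:
move_arm(motion=[[[0,0,-0.013,0.009,0],[0,0,0,0,0]]])

```text
clock: 16.27
position: [0.4604, -0.1404, 0.0546]
ee_rot: [0.196, -0.67, 0.681, -0.22]
contact_force: [-1.9, -2.2, 10.9]
width: 0.0415
```

Request:
move_arm(motion=[[[0,0,-0.013,0.009,0],[0,0,0,0,0]]])

```text
clock: 16.52
position: [0.4607, -0.1403, 0.0544]
ee_rot: [0.195, -0.67, 0.681, -0.22]
contact_force: [-10.4, -3.2, 21.1]
width: 0.0415
```

Request:
move_arm(motion=[[[0,0,-0.01,0.007,0],[0,0,0,0,0]]])

```text
clock: 16.77
position: [0.461, -0.1403, 0.0543]
ee_rot: [0.194, -0.67, 0.682, -0.22]
contact_force: [-17.2, -2.7, 27.5]
width: 0.0413
```

It resists at about 17 N inward and 7 N outward with barely any movement, so B is latched open. I'll relieve the load, release and back off.

Request:
move_arm(motion=[[[0,0,0.018,-0.012,0],[0.9,0,0,0,0],[0.9,0,0,0,0],[0.9,0,0,0,0]]])

```text
clock: 17.27
position: [0.4593, -0.1389, 0.0524]
ee_rot: [0.195, -0.671, 0.681, -0.218]
contact_force: [-0.4, -0.8, -0.4]
width: 0.0763
```

Request:
move_arm(motion=[[[1,0,0,-0.5,0],[1,0,0,-0.5,0],[1,0,0,-0.5,0],[1,0,0,0,0]]])

```text
clock: 17.77
position: [0.3955, -0.1351, 0.1603]
ee_rot: [0.203, -0.671, 0.677, -0.225]
contact_force: [0.4, -0.8, -0.5]
width: 0.0855
```

```bash
python3 -c "
from h import *
import cv2
go((.39,.14,.19),(.42,.155,.15),(.505,.166,.053))
p,R=tool();im=manip.get_image('wrist');cv2.imwrite('pics/w2.png',im[:,:,::-1]);np.savez('w2.npz',p=p,M=R.as_matrix())
im=manip.get_image('top');cv2.imwrite('pics/t2.png',im[:,:,::-1])
"
```

```text
[-2.74 -0.13 -0.36] rows 5
[-0.17 -0.01  0.49] rows 1
[-0.15 -0.14  1.28] rows 3
p [ 0.3955 -0.1351  0.1603] z [ 0.576 -0.033 -0.817] x [-0.018 -0.999  0.027] lean 35.2 clk 17.77
```

View pics/w2.png

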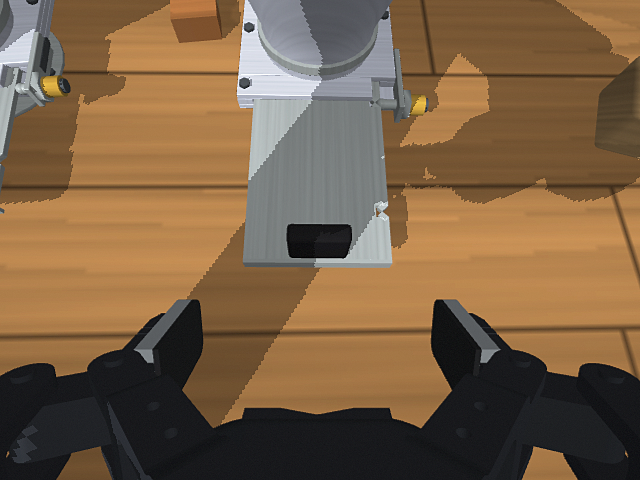

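B's plate is well out, with its shut notch visible at (381,210) and the catch sitting at the open notch. Now to A with a slight turn.

Request:
move_arm(motion=[[[1,-0.55,-0.03,-0.07,0],[1,-0.55,-0.03,-0.07,0],[1,-0.55,-0.03,-0.07,0],[1,-0.55,-0.03,-0.07,0],[1,-0.55,-0.03,-0.07,0]]])

```text
clock: 18.5
position: [0.3878, 0.0422, 0.1666]
ee_rot: [0.188, -0.676, 0.683, -0.204]
contact_force: [-0.5, -0.6, -0.6]
width: 0.0856
```

Request:
move_arm(motion=[[[1,-0.15,0,0.1,-0.017],[1,0,0,0,0],[1,0,0,0,0]]])

```text
clock: 18.88
position: [0.3937, 0.0551, 0.1588]
ee_rot: [-0.182, 0.693, -0.665, 0.21]
contact_force: [0.9, -0.0, 0.2]
width: 0.0856
```

```bash
python3 -c "
from h import *
import cv2
p,R=tool();im=manip.get_image('wrist');cv2.imwrite('pics/w3.png',im[:,:,::-1]);np.savez('w3.npz',p=p,M=R.as_matrix())
go((.505,.166,.053))
"
```

```text
[-1.13 -0.42  1.46] rows 4
p [0.394  0.0547 0.1593] z [ 0.535 -0.027 -0.844] x [ 0.026 -0.998  0.049] lean 32.4 clk 18.93
```

View pics/w3.png

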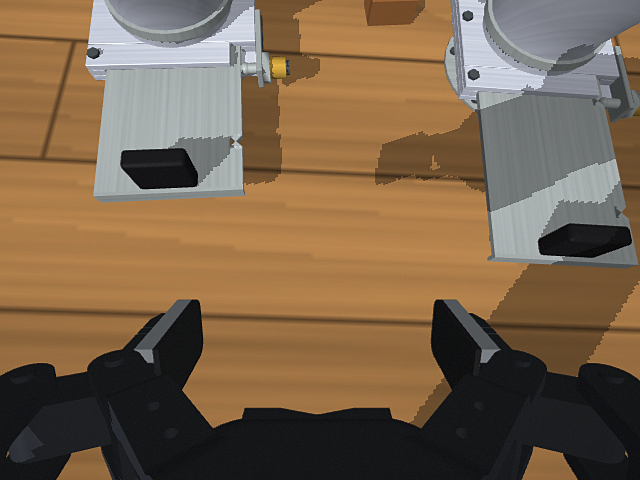

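A's plate end corners are at (95,200) and (243,195), and the front foot of its grip runs from (130,188) to (197,187).

```bash
cat >>h.py <<'E'
def un(npz,uv,z):
    d=np.load(npz);c=manip.calibration('wrist');T=np.array(c['tool_from_camera'])
    r=d['M']@T[:3,:3]@np.linalg.solve(c['mtx'],[*uv,1]);o=d['p']+d['M']@T[:3,3];return (o+r*(z-o[2])/r[2]).round(4)
E
python3 -c "
from h import *
for n,uv,z in [('c1',(95,200),.041),('c2',(243,195),.041),('gl',(130,188),.041),('gr',(197,187),.041),('h1',(88,75),.048),('h2',(241,66),.048),('notchA',(234,143),.041),('Bc2',(637,264),.041),('Bc1',(492,262),.041)]: print(n,un('w3.npz',uv,z))
"
```

```text
c1 [0.4841 0.217  0.041 ]
c2 [0.4934 0.1073 0.041 ]
gl [0.4951 0.193  0.041 ]
gr [0.4984 0.1429 0.041 ]
h1 [0.5902 0.2396 0.048 ]
h2 [0.6077 0.1174 0.048 ]
notchA [0.5384 0.1182 0.041 ]
Bc2 [ 0.4503 -0.1965  0.041 ]
Bc1 [ 0.4475 -0.0828  0.041 ]
```

```bash
python3 -c "
from h import *
go((.44,.1665,.157),(.507,.1635,.054))"
```

```text
[-1.11 -0.43  0.23] rows 2
[-0.   -0.01  1.23] rows 2
p [0.394  0.0547 0.1593] z [ 0.535 -0.027 -0.844] x [ 0.026 -0.998  0.049] lean 32.4 clk 18.93
```

Request:
move_arm(motion=[[[1,-0.37,-0.14,0.07,0],[1,-0.37,-0.14,0.08,0],[1,-0.37,-0.15,0.08,0],[1,0,0,0.4,0],[1,0,0,0,0]]])

```text
clock: 19.55
position: [0.4561, 0.1527, 0.1216]
ee_rot: [-0.179, 0.693, -0.666, 0.209]
contact_force: [-0.7, -0.1, 0.0]
width: 0.0854
```

```bash
python3 -c "
from h import *
go((.507,.1635,.054))"
```

```text
[-0.13 -0.08  0.84] rows 2
p [0.4561 0.1527 0.1216] z [ 0.529 -0.03  -0.848] x [ 0.025 -0.998  0.051] lean 32.0 clk 19.55
```

Request:
move_arm(motion=[[[1,-0.13,-0.08,0.3,0],[1,0,0,0.35,0],[1,0,0,0.17,0],[1,0,0,0,0]]])

```text
clock: 20.05
position: [0.5097, 0.1613, 0.0672]
ee_rot: [-0.179, 0.694, -0.667, 0.204]
contact_force: [-0.5, 0.3, 0.7]
width: 0.0853
```

Request:
move_arm(motion=[[[0,0,0,0,0],[0,0,0,0,0],[0,0,0,0,0],[0,0,0,0,0]]], grip_force=60)

```text
clock: 20.55
position: [0.5111, 0.1666, 0.0691]
ee_rot: [-0.184, 0.696, -0.664, 0.203]
contact_force: [2.1, 7.0, -0.6]
width: 0.0422
```

```bash
python3 -c "
from h import *
p=tool()[0];go(p+np.array([.0996,.0087,0]))"
```

```text
[-0.05 -0.85  0.52] rows 2
p [0.5111 0.1666 0.0691] z [ 0.526 -0.014 -0.85 ] x [ 0.036 -0.999  0.038] lean 31.8 clk 20.55
```

Gripped too high, with TCP z at 0.069. I'll reopen, lower and regrip.

```bash
python3 -c "
from h import *
p=tool()[0];go(p+np.array([-.003,-.002,-.014]))"
```

```text
[0.01 0.1  0.1 ] rows 1
p [0.5111 0.1666 0.0691] z [ 0.526 -0.014 -0.85 ] x [ 0.036 -0.999  0.038] lean 31.8 clk 20.55
```

Request:
move_arm(motion=[[[1,0,0,0,0],[1,0,0,0,0],[1,0,0,0,0]]])

```text
clock: 20.92
position: [0.5088, 0.1624, 0.0669]
ee_rot: [-0.179, 0.695, -0.666, 0.204]
contact_force: [0.6, 0.0, -0.1]
width: 0.0852
```

```bash
python3 -c "
from h import *
go((.508,.164,.055))"
```

```text
[-0.02  0.07  0.1 ] rows 1
p [0.5088 0.1624 0.0669] z [ 0.521 -0.023 -0.853] x [ 0.031 -0.998  0.046] lean 31.4 clk 20.93
```

Request:
move_arm(motion=[[[1,-0.02,0.07,0.1,0],[1,0,0,0,0]]])

```text
clock: 21.18
position: [0.5099, 0.1627, 0.0593]
ee_rot: [-0.176, 0.697, -0.666, 0.199]
contact_force: [0.6, -0.4, -0.3]
width: 0.0854
```

Request:
move_arm(motion=[[[0,0,0,0,0],[0,0,0,0,0],[0,0,0,0,0],[0,0,0,0,0]]])

```text
clock: 21.68
position: [0.5119, 0.1666, 0.0611]
ee_rot: [-0.181, 0.698, -0.664, 0.198]
contact_force: [2.1, 6.7, -2.5]
width: 0.0425
```

```bash
python3 -c "
from h import *
p=tool()[0];go(p+np.array([.0996,.0087,0]))"
```

```text
[-0.05 -0.86  0.51] rows 2
p [0.5119 0.1666 0.0611] z [ 0.517 -0.011 -0.856] x [ 0.039 -0.999  0.036] lean 31.1 clk 21.68
```

```bash
python3 -c "
from h import *
print(manip.get_state()['qpos'])"
```

```text
[ 0.29432669  0.2501117   2.25126263 -0.94031385  0.19977164  2.70345619]
```

Joint 6 is right at its limit here. Pushing outward should relieve it, so I'll go gently first.

Request:
move_arm(motion=[[[0,0,-0.043,0.026,0],[0,0,-0.043,0.026,0],[0,0,-0.043,0.026,0]]])

```text
clock: 22.05
position: [0.5248, 0.1678, 0.061]
ee_rot: [-0.181, 0.698, -0.664, 0.198]
contact_force: [-12.7, 12.0, 10.8]
width: 0.0424
```

```bash
python3 -c "
from h import *
print(manip.get_state()['qpos'])
p=tool()[0];go(p+np.array([.0996,.0087,0]))"
```

```text
[ 0.28562959  0.2637197   2.22714538 -0.88453924  0.20089675  2.63938717]
[-0.05 -0.86  0.51] rows 2
p [0.5248 0.1678 0.061 ] z [ 0.517 -0.009 -0.856] x [ 0.04  -0.999  0.035] lean 31.1 clk 22.05
```

Request:
move_arm(motion=[[[0,-0.03,-0.086,0.051,0],[0,-0.005,-0.1,0.06,0],[0,-0.005,-0.1,0.06,0],[0,-0.005,-0.1,0.06,0],[0,0,0,0,0]]])

```text
clock: 22.68
position: [0.5713, 0.1726, 0.0611]
ee_rot: [-0.181, 0.697, -0.664, 0.199]
contact_force: [-1.5, 5.8, 2.4]
width: 0.0424
```

```bash
python3 -c "
from h import *
print(manip.get_state()['qpos'])
p=tool()[0];go(p+np.array([.0996,.0087,0]))"
```

```text
[ 0.26839872  0.31320353  2.1368779  -0.73884713  0.22364724  2.47667156]
[-0.05 -0.86  0.51] rows 2
p [0.5713 0.1726 0.0611] z [ 0.517 -0.013 -0.856] x [ 0.038 -0.999  0.038] lean 31.2 clk 22.68
```

Request:
move_arm(motion=[[[0,0,-0.034,0.02,0],[0,0,0,0,0]]])

```text
clock: 22.92
position: [0.5752, 0.173, 0.0611]
ee_rot: [-0.181, 0.698, -0.664, 0.199]
contact_force: [0.1, 7.3, 0.4]
width: 0.0423
```

Request:
move_arm(motion=[[[0,0,-0.034,0.02,0],[0,0,0,0,0]]])

```text
clock: 23.18
position: [0.5796, 0.1734, 0.0612]
ee_rot: [-0.181, 0.698, -0.664, 0.199]
contact_force: [-1.7, 7.4, 0.5]
width: 0.0423
```

Request:
move_arm(motion=[[[0,0,-0.017,0.01,0],[0,0,0,0,0]]])

```text
clock: 23.42
position: [0.58, 0.1735, 0.0611]
ee_rot: [-0.181, 0.698, -0.664, 0.199]
contact_force: [-8.6, 9.8, 7.5]
width: 0.0423
```

Request:
move_arm(motion=[[[0,0,-0.017,0.01,0],[0,0,0,0,0]]])

```text
clock: 23.68
position: [0.5802, 0.1734, 0.061]
ee_rot: [-0.18, 0.698, -0.664, 0.198]
contact_force: [-16.6, 10.1, 14.7]
width: 0.0424
```

Request:
move_arm(motion=[[[0,0,-0.017,0.01,0],[0,0,0,0,0]]])

```text
clock: 23.92
position: [0.5805, 0.1735, 0.0609]
ee_rot: [-0.179, 0.698, -0.665, 0.198]
contact_force: [-25.8, 11.4, 21.9]
width: 0.0422
```

It stands at 0.580 against about 25 N. I'll check that it's the notch by feeling back the other way.

Request:
move_arm(motion=[[[0,0,0.034,-0.02,0],[0,0,0.017,-0.01,0],[0,0,0,0,0]]])

```text
clock: 24.3
position: [0.5795, 0.1734, 0.0611]
ee_rot: [-0.181, 0.698, -0.664, 0.199]
contact_force: [-0.9, 8.0, 0.3]
width: 0.0427
```

Request:
move_arm(motion=[[[0,0,0.017,-0.01,0],[0,0,0,0,0]]])

```text
clock: 24.55
position: [0.5792, 0.1734, 0.0612]
ee_rot: [-0.182, 0.697, -0.664, 0.199]
contact_force: [6.9, 7.1, -6.3]
width: 0.0424
```

Request:
move_arm(motion=[[[0,0,0.012,-0.007,0],[0,0,0,0,0]]])

```text
clock: 24.8
position: [0.579, 0.1734, 0.0613]
ee_rot: [-0.182, 0.697, -0.664, 0.199]
contact_force: [12.5, 6.3, -11.0]
width: 0.042
```

It holds against both directions, so A is latched shut. Relieve, release, retreat.

Request:
move_arm(motion=[[[0,-0.03,-0.024,0.014,0],[0.9,0,0,0,0],[0.9,0,0,0,0],[0.9,0,0,0,0]]])

```text
clock: 25.3
position: [0.5764, 0.1725, 0.0592]
ee_rot: [-0.176, 0.697, -0.666, 0.199]
contact_force: [0.1, 0.1, 0.1]
width: 0.077
```

Request:
move_arm(motion=[[[1,0,0,-0.4,0],[1,0,0,-0.5,0],[1,0,0,-0.5,0],[1,0,0,-0.3,0],[1,0,0,0,0]]])

```text
clock: 25.92
position: [0.4899, 0.1765, 0.2079]
ee_rot: [-0.179, 0.697, -0.665, 0.2]
contact_force: [-0.3, -0.0, 0.4]
width: 0.0854
```

```bash
python3 -c "
from h import *
import cv2
p,R=tool();im=manip.get_image('wrist');np.savez('w4.npz',p=p,M=R.as_matrix());t=manip.get_image('top')
print(p,manip.get_state()['qpos'].round(2) if hasattr(manip.get_state()['qpos'],'round') else '')
t=cv2.resize(t[170:290,200:390],(760,480),interpolation=cv2.INTER_CUBIC)
cv2.imwrite('pics/w4.png',im[:,:,::-1]);cv2.imwrite('pics/t4.png',t[:,:,::-1])"
```

```text
[0.48986244 0.17647292 0.20794803] [ 0.35  0.    2.05 -0.34  0.61  2.1 ]
```

View pics/w4.png

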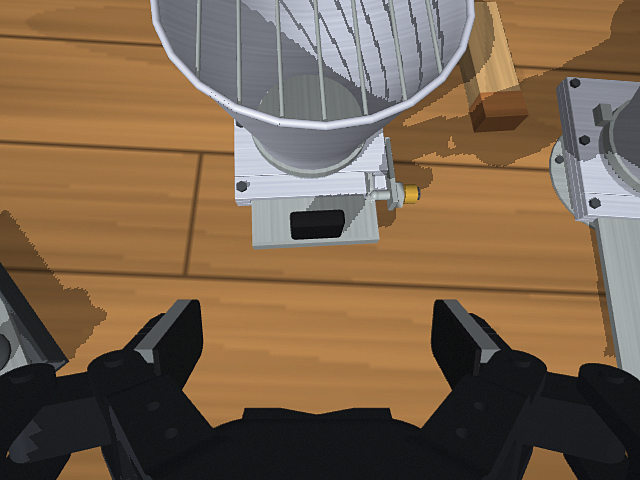

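View pics/t4.png

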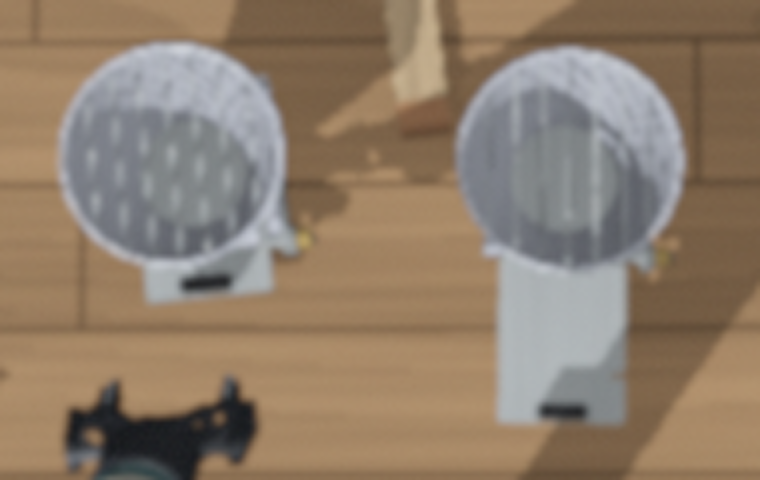

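```bash
python3 -c "
from h import *
for uv in [(253,246),(378,241)]: print(un('w4.npz',uv,.041))
s=manip.get_state();print(s['contact_force'],s['clock']);print(manip.sign_off())"
```

```text
[0.5595 0.226  0.041 ]
[0.569  0.1166 0.041 ]
[ 0.65232061 -0.12901616 -0.69433358] 26.025
the job is handed in; nothing more can be done
None
```

I pulled port_b's gate open until its catch clicked, then pushed port_a's gate shut until its catch clicked, and handed the job in at 26 s.

**Leaning the tool:** the moves can't tilt the tool directly. I got the lean of about 34° for port_b, easing to about 31° by port_a, by over-reaching at the edge of the workspace, well above the bench.

**Port_b open:**
- The plate snapped onward after about 113 mm of pull and stopped near 115 mm.
- It then held against 7 N outward and 17 N inward, with less than 1 mm of movement.

**Port_a shut:**
- The plate stopped about 68 mm in, at a reading of roughly +0.010. That matches its catch, which the camera shows standing about 9 mm farther out than nominal.
- It held against up to 26 N inward and 12 N outward, again with less than 1 mm of movement.

**Final checks:** the last pictures show B well out and A in close. The gripper is clear of both ports and reads no contact force. I never touched the bench tools.

**What could count against it:**
- Joint 3 briefly read 0.2199 against its 0.22 limit, and the wrist force showed 65 N at that moment.
- Joint 6 read 2.703 against its 2.70 limit at the start of the push on A.
- My first grip on A was too high, so I released it and gripped again before pushing.

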